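# Close the spring flap on a small-parts blasting basket

### The arm

A 6-joint arm with a two-finger parallel gripper is mounted at the origin on the work surface. World frame = base frame: x ahead of the robot, y to its left, z up, the work surface at z = 0. Lengths are in m, angles in rad, forces in N, time in s.
With the tool pointing down it reaches from about 0.35 to 0.775 m from the base axis. Payload 7.3 kg.
Tool frame: the origin (TCP) lies midway between the tips of the shut fingers; the grasp point (between the pads) lies 19 mm behind it (robot.grip_depth is the z of the grasp point in the tool frame, in m); z points along the fingers, y is the line along which they close (so a half turn about z gives the same grasp; the last joint's range is limited). The gripper opens to 92 mm and grips with 3 to 60 N. Pads are 19 mm wide; open, the fingers measure 130 mm over their backs; the gripper's body (75 mm by 190 mm) begins 47 mm behind the grasp point.
Start: joints at [-1.388, 0.342, 1.524, -0, 1.275, -0.146], TCP at [0.17, -0.497, 0.227] pointing down, gripper open.
Joint ranges: [-2.53, 2.53], [-0.77, 2.02], [0.04, 2.7], [-1, 4.14], [0.28, 2.66], [-3.11, 3.11]. Speed limits (rad/s): [2.57, 2.57, 3.14, 3.14, 3.14, 3.14].

### API

Orientations are given as [roll, pitch, yaw] about the fixed x, y, z axes, in that order (R = Rz(yaw) Ry(pitch) Rx(roll)).
In Python, from cell import robot, viewer gives the robot as it stands.
- The arm moves only by the tool step_arm, never from a script. Its argument "increments" is a list of rows, each an object with "delta_pos": the shift along the tool's x, y, z in cm, a list of three; "dr": the turn, a rotation vector about the tool's x, y, z in degrees, a list of three; "fingers": the closure, from -1 (fully open) to 1 (shut), so that 0 is half open. In form: [{"delta_pos": [tx, ty, tz], "dr": [wx, wy, wz], "fingers": fingers}, ...]. A call has exactly 5 rows; each row is the pose to reach, as a shift and turn from the pose commanded when the call began, along the tool's axes at that moment; what a row does not reach only later rows make up. A row lasts 1/8 s, in which the tool goes at most 62.5 mm and 10.7 degrees, less where a joint would pass 70% of its speed; a pose out of reach is approached as far as the arm can. A call with a gripper value outside its range is refused whole. The fingers move at their own pace and stop on an object; "newtons" is the grip in N (left out, the last holds). Time passes only in rows, so rows that repeat a pose let the fingers close, or fill a call up. It gives the time, the measured TCP pose, the force, the opening and the grip force at its end, in the units of the state.
- robot.observe(): the state, without advancing time (a new reading comes with each control period).
- viewer.read_camera(name): name is "scene" or "top"; returns the picture (420x560x3 uint8, red, green, blue); there is no depth.
- viewer.camera_params(name): a dict with "K" (3x3 intrinsics, pixels), "k1" (the pictures are not rectified: a ray, as slopes to the right and down, at radius r is drawn at 1 + k1 r^2 times it, then the intrinsics apply), "T" (4x4, takes a point from camera to world coordinates). Camera axes: x right, y down, z forward; pixel columns grow to the right and rows downward; lengths in m; the calibration is good to about 2 mm. A picture is of the moment at which its call begins. camera_params takes no time and is no camera call.
- robot.hand_in(): hands the job in; it is judged then, once.
The state is a dict: "time": time; "qpos": joint angles; "qvel": joint speeds; "joint_efforts": joint torques, N m; "tool_pos": TCP position; "tool_rot": TCP orientation; "contact_force": force on the tool from outside, world axes, zero at the start; "torque": the same for the moment, N m; "opening": finger opening in m; "grip_force": force on a finger pad.
Only numpy, scipy, OpenCV 4.12 (cv2) and the standard library are available. Lean on these libraries where they do the work, as an engineer would, in place of code of your own. Each camera call takes 0.05 s, during which the arm holds its last target. There are 200 camera calls.

### The job

Of the two small-parts baskets, one still has its spring flap standing open over the loaded bushes. With the fingertips on the outside of that flap, push it over until it lies flat on the basket and, keeping it pressed down, push its thumb rib towards the retaining lip until the flap's free edge is fully home beneath the lip and the lip holds it shut when you let go. Do not pinch or lift anything; leave the shut basket and all the loose things around alone.

Things in the scene. Friction and masses are not known exactly. Their poses are not given: they have to be found in the camera images.
- basket: The basket to close: perforated steel, screwed to the table, 130 mm long (x), 110 wide (y; 116 over the hinge ears), rim 60 mm high, open on top, three loose bushes inside. Origin: centre of its underside. +x points from the hinge side to the lip side, +z up. Screw-down flanges 3 mm thick reach 22 mm out on both y sides
- flap (a joint): Angle of the flap, rad: 0 = flat on the basket (lower stop), 1.57 = upright over the hinge, more = leaning away from the lip, upper stop 1.95. Torsion springs push it open: standing open it stays by friction, but let go when nearly flat it flies open; holding it flat takes about 3.5 N, 60 mm from the hinge
- rod (a joint): How far the flap's hinge rod has slid in its slotted ears towards the lip (basket +x), m: 0 to 0.020. The flap goes with it. It moves when pushed with over 5 N and stays where left. At 0 the flat flap's edge is at basket x = 0.039, clear of the lip, so that it can pass down; at 0.020 at x = 0.059, home beneath the lip. Slid too early, the edge lands on top of the lip
- hinge_home (a point): Point on the hinge line when joint rod is 0, middle of the width: basket x = -0.065, z = 0.062
- flap_edge (a point): Middle of the flap's free edge, 104 mm from the hinge line, mid-thickness; moves with the flap. The flap is a plane aluminium sheet 108 mm wide, 3 mm thick, 140 g; when flat its upper face is 63.5 mm above the table
- rib_top (a point): Middle of the top of the thumb rib: a black plastic strip standing 14 mm up from the flap's outer (upper) face, 60 mm wide across the flap, 3 mm thick, its middle 75 mm from the hinge line. Moves with the flap; with the flap flat it points up and is pushed from its hinge side
- lip_edge (a point): Underside of the fixed retaining lip at the inner end of its flat part, mid-width: basket x = 0.050, z = 0.0665 (3 mm above the flat flap's upper face). Lip 84 mm wide, 2.5 mm thick, flat from here to x = 0.065; its inner edge is flared up as a lead-in, to x = 0.044 and z = 0.073
- basket_shut: The other basket, the same and also screwed down, already shut with its flap tucked beneath its lip. Origin: centre of its underside; axes as for the open one. Leave alone
- bush0: Loose steel bush standing in the open basket, 26 mm diameter, 22 mm high, origin centre of its underside. Leave alone
- bush1: Another such bush in the basket
- bush2: Another such bush in the basket
- nozzle: Loose white stepped plastic nozzle standing on the table between the baskets, 38 mm diameter at the foot, 85 mm high, origin centre of its foot. Leave alone
- disc: Loose blackened steel disc with three holes, 90 mm diameter, 18 mm high, beyond the baskets; origin centre of its underside. Leave alone
- segment: Loose blackened steel ring segment, about 120 mm long, 16 mm high, beyond the baskets; origin on its underside. Leave alone
- brush: Loose cleaning brush lying between the robot and the baskets. Leave alone
- wrench: Loose spanner lying to the right of the baskets. Leave alone
- bottle: Loose white plastic bottle, 54 mm diameter, 150 mm high, beyond the baskets on the left; origin centre of its underside. Leave alone
- bush_spare: Loose steel bush on the table, beyond the baskets on the right, 26 mm diameter, 22 mm high. Leave alone

How it is judged:
By the outcome, as a careful person would: the job done as asked, in the order asked, and still so for the second after the job is handed in, with the robot touching nothing.
It also fails if it takes over 42 s, if anything falls off the work surface, if the arm or the gripper's body presses on something with over 40 N, if the wrist force passes 120 N, or if a joint passes its speed limit or range.

## Working session

There is one attempt and no reset: what is moved stays moved. The work goes in short steps, Python scripts to look and compute and a tool call to move; the robot and the scene stay as the last step left them, time stands still between calls to the robot, and variables do not carry over. Pictures are saved under pics/ and viewed, at most 10 in all, crops included, and the job is handed in when it is done.

Besides the shell and the picture viewer there is one more tool, called after "Request:" as name([rows], argument=value, ...), one row to a line, values as JSON. step_arm: Moves the arm, as the interface text tells. Its arguments: {"type":"object","properties":{"increments":{"type":"array"},"newtons":{"type":"number"}},"required":["increments"]}

```bash
mkdir -p pics; ls
python3 - <<'E'
from cell import robot, viewer
import cv2
for n in("scene","top"):
    p=viewer.camera_params(n);print(n,p["K"].tolist(),p["k1"],p["T"].round(4).tolist())
    cv2.imwrite(f"pics/{n}0.png",viewer.read_camera(n)[:,:,::-1])
s=robot.observe();print(s)
E
```

```text
pics
scene [[381.7437232232647, 0.0, 279.36624280088023], [0.0, 381.7437232232647, 207.71854896007474], [0.0, 0.0, 1.0]] -0.006531672303891817 [[-0.3938, 0.6939, -0.6029, 1.114], [0.9191, 0.2883, -0.2685, 0.1528], [-0.0125, -0.6598, -0.7513, 0.7332], [0.0, 0.0, 0.0, 1.0]]
top [[495.31615644243755, 0.0, 274.75317553239137], [0.0, 495.31615644243755, 208.80276853587674], [0.0, 0.0, 1.0]] -0.12029093171533972 [[0.0055, -0.9965, 0.0834, 0.4642], [-0.9999, -0.0042, 0.016, -0.0809], [-0.0156, -0.0834, -0.9964, 1.2046], [0.0, 0.0, 0.0, 1.0]]
{'time': 0.1, 'qpos': array([-1.38797906e+00,  3.42650628e-01,  1.52487244e+00, -3.95550840e-05,
        1.27539356e+00, -1.46005802e-01]), 'qvel': array([-0.00061659, -0.00209185, -0.00235562,  0.00093836, -0.00163275,
       -0.00018903]), 'joint_efforts': array([ 2.37797256e-03, -4.32004416e+01, -2.44693369e+01,  7.18953554e-02,
        5.25925972e-02, -4.45654632e-05]), 'tool_pos': array([ 0.16948208, -0.4965317 ,  0.22613283]), 'tool_rot': array([-3.14027726e+00, -1.55198192e-04,  3.28834512e-01]), 'contact_force': array([ 0.22530963,  0.50708703, -0.14529188]), 'torque': array([-0.03561212, -0.0106102 , -0.01318328]), 'grip_force': 0.0, 'opening': 0.09177191152274673}
```

View pics/scene0.png

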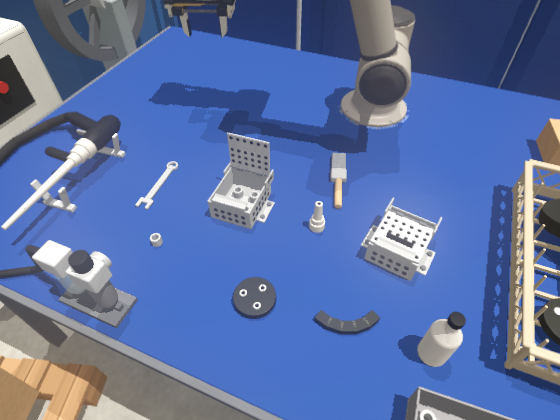

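View pics/top0.png

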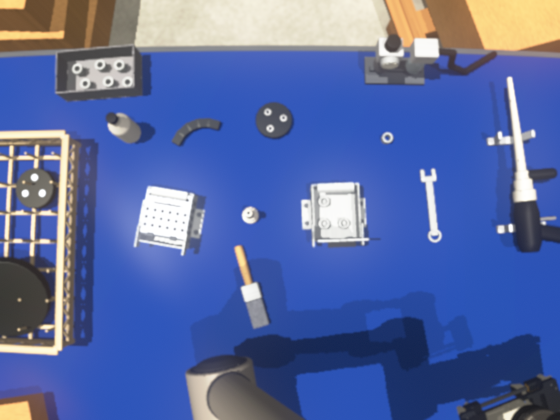

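The open basket is at about (240,195) in the scene view and (338,213) in the top view. Its flap is upright on the robot side, and its lip faces away from the robot. I'll enlarge both.

Run:
```python
import cv2,numpy as np
a=cv2.imread("pics/scene0.png")[125:235,195:290];b=cv2.imread("pics/top0.png")[170:260,290:385]
f=lambda i,s:cv2.resize(i,None,fx=s,fy=s,interpolation=cv2.INTER_CUBIC)
a=f(a,4.2)[:462];b=f(b,4.2)
h=max(a.shape[0],b.shape[0]);o=np.zeros((h,a.shape[1]+b.shape[1],3),np.uint8)
o[:a.shape[0],:a.shape[1]]=a;o[:b.shape[0],a.shape[1]:]=b
cv2.imwrite("pics/crop0.png",o);print(o.shape,a.shape)
```

```text
(462, 798, 3) (462, 399, 3)
```

View pics/crop0.png

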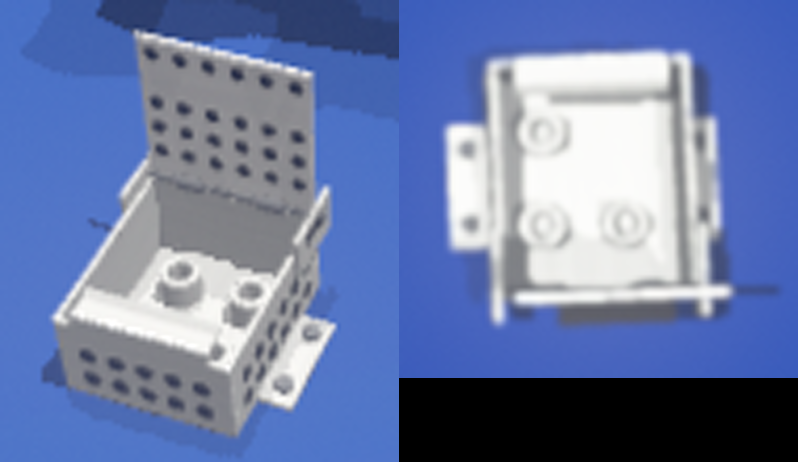

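Scene crop: the flap's free edge runs from (137,32) to (313,73), and its base from (150,175) to (308,212). Top crop: the free edge runs from about (730,292) to (515,297). The lip is at the top, about (513–668,58). The rim corners are (490,62) and (690,55). I'll triangulate these.

```bash
cat > h.py <<'E'
import numpy as np, cv2
from cell import robot, viewer
C={n:viewer.camera_params(n) for n in("scene","top")}
def ray(n,uv):
    p=C[n];d=np.array([p["k1"],0,0,0,0.])
    q=cv2.undistortPoints(np.array([[uv]],float),p["K"],d)[0,0]
    return p["T"][:3,3],p["T"][:3,:3]@[q[0],q[1],1]
def onz(n,uv,z):
    o,d=ray(n,uv);return o+d*(z-o[2])/d[2]
def tri(a,b):
    o,d=ray("scene",a);p,e=ray("top",b)
    s=np.linalg.lstsq(np.c_[d,-e],p-o,rcond=None)[0]
    x,y=o+d*s[0],p+e*s[1];return (x+y)/2,np.linalg.norm(x-y)
def pix(n,P):
    p=C[n];R=p["T"][:3,:3];c=R.T@(np.asarray(P)-p["T"][:3,3])
    return cv2.projectPoints(c[None],np.zeros(3),np.zeros(3),p["K"],np.array([p["k1"],0,0,0,0.]))[0][0,0]
E
python3 - <<'E'
from h import *
S=lambda u,v:(195+(u+.5)/4.2-.5,125+(v+.5)/4.2-.5)
T=lambda u,v:(290+(u-399+.5)/4.2-.5,170+(v+.5)/4.2-.5)
np.set_printoptions(precision=4,suppress=True)
for n,a,b in [("edge-y",(137,32),(730,292)),("edge+y",(313,73),(515,297)),("cornlip-y",(57,320),(690,55)),
  ("bush0",(182,270),(542,130)),("bush+y",(250,288),(542,130))]:
    print(n,*tri(S(*a),T(*b)))
print("top rim corners z.06")
for c in [(490,62),(690,55),(498,322),(708,315)]: print(c,onz("top",T(*c),.06))
print("lip outer z.069", onz("top",T(513,58),.069),onz("top",T(668,53),.069), "inner flared z.073",onz("top",T(513,92),.073),onz("top",T(668,92),.073))
print("flap base z.062", onz("scene",S(150,175),.062),onz("scene",S(308,212),.062))
print("flange z.003",[onz("top",T(*c),.003) for c in [(447,125),(452,248)]])
print("flange scene",[onz("scene",S(*c),.003) for c in [(334,323),(291,408)]])
E
```

```text
edge-y [ 0.4876 -0.26    0.1679] 0.0017857774965143334
edge+y [ 0.4846 -0.152   0.1692] 0.002982849083117135
cornlip-y [ 0.6204 -0.256   0.0609] 0.005391749990351846
bush0 [ 0.5801 -0.181   0.0921] 0.016776342074695177
bush+y [ 0.5734 -0.1644  0.0794] 0.021669239619286722
top rim corners z.06
(490, 62) [ 0.6174 -0.1473  0.06  ]
(690, 55) [ 0.6218 -0.2585  0.06  ]
(498, 322) [ 0.4736 -0.1517  0.06  ]
(708, 315) [ 0.4778 -0.2673  0.06  ]
lip outer z.069 [ 0.6184 -0.1595  0.069 ] [ 0.6216 -0.245   0.069 ] inner flared z.073 [ 0.5991 -0.1591  0.073 ] [ 0.5995 -0.2442  0.073 ]
flap base z.062 [ 0.4928 -0.2609  0.062 ] [ 0.4855 -0.1571  0.062 ]
flange z.003 [array([ 0.588 , -0.1256,  0.003 ]), array([ 0.5166, -0.1286,  0.003 ])]
flange scene [array([ 0.5137, -0.129 ,  0.003 ]), array([ 0.5851, -0.1253,  0.003 ])]
```

```bash
cat >> h.py <<'E'
from scipy.spatial.transform import Rotation as Rn
CEN=np.array([.554,-.205,0]);YAW=.043
def pose(u,z,phi,v=0):
    Rb=Rn.from_euler('z',YAW)
    R=Rb*Rn.from_euler('x',np.pi)*Rn.from_euler('y',np.radians(phi))
    return CEN+Rb.apply([u,v,z]),R
def flap(th,c,phi,press=0):   # front-bottom finger corner at c from hinge on outer face
    t,f=np.radians([th,phi]);n=np.array([-np.sin(t),np.cos(t)])
    p=np.array([-.065,.062])+c*np.array([np.cos(t),np.sin(t)])+(.0015-press)*n-.0095*np.array([np.cos(f),np.sin(f)])
    return pose(p[0],p[1],phi)
def cur():
    s=robot.observe();return s["tool_pos"],Rn.from_euler('xyz',s["tool_rot"])
def rel(a,b):
    print("pos cm",(a[1].inv().apply(b[0]-a[0])*100).round(2),"dr",np.degrees((a[1].inv()*b[1]).as_rotvec()).round(1))
def inbasket():
    p,R=cur();q=Rn.from_euler('z',-YAW).apply(p-CEN);d=R.as_matrix()[:,2]
    return q.round(4),np.degrees(np.arctan2(d[0],-d[2])).round(1)
E
python3 - <<'E'
from h import *
a=cur();rel(a,pose(-.15,.22,40))
E
```

```text
pos cm [ 31.41 -19.4    0.64] dr [-5.8 39.7 15.7]
```

Request:
step_arm([
  {"delta_pos": [4, -3, 0], "dr": [0, 0, 3], "fingers": 1},
  {"delta_pos": [8, -6, 0], "dr": [0, 0, 6], "fingers": 1},
  {"delta_pos": [12, -8, 0], "dr": [0, 0, 9], "fingers": 1},
  {"delta_pos": [16, -10, 0], "dr": [0, 0, 12], "fingers": 1},
  {"delta_pos": [20, -12.4, 0], "dr": [0, 0, 16], "fingers": 1},
], newtons=10)

```text
time: 0.72
tool_pos: [0.3196, -0.3138, 0.2265]
tool_rot: [-3.141, 0.0, 0.047]
contact_force: [0.1, -0.6, -0.1]
opening: 0.0464
grip_force: 0.0
```

Run:
```python
from h import *
print(inbasket());rel(cur(),pose(-.15,.22,40))
```

```text
(array([-0.2389, -0.0986,  0.2265]), np.float64(-0.0))
pos cm [ 8.93 -9.82  0.65] dr [-0.1 40.   0.2]
```

Request:
step_arm([
  {"delta_pos": [1.8, -2, 0], "dr": [0, 8, 0], "fingers": 1},
  {"delta_pos": [3.6, -4, 0], "dr": [0, 16, 0], "fingers": 1},
  {"delta_pos": [5.4, -6, 0], "dr": [0, 24, 0], "fingers": 1},
  {"delta_pos": [7.2, -8, 0.3], "dr": [0, 32, 0], "fingers": 1},
  {"delta_pos": [8.9, -9.8, 0.6], "dr": [0, 40, 0], "fingers": 1},
])

```text
time: 1.35
tool_pos: [0.4031, -0.2121, 0.2209]
tool_rot: [3.14, -0.702, 0.05]
contact_force: [0.0, 1.3, -0.1]
opening: 0.0009
grip_force: 0.0
```

Run:
```python
from h import *
print(inbasket());a=cur()
for th in(105,97,90): rel(a,flap(th,.05,40)); p=flap(th,.05,40)[0];print(p)
import cv2
cv2.imwrite("pics/s1.png",viewer.read_camera("scene")[:,:,::-1])
```

```text
(array([-0.1511, -0.0006,  0.2209]), np.float64(40.2))
pos cm [-2.65 -0.04 13.1 ] dr [-0.1 -0.2  0.3]
[ 0.46741285 -0.20872554  0.10380158]
pos cm [-2.03 -0.04 13.43] dr [-0.1 -0.2  0.3]
[ 0.47421411 -0.20843291  0.10533802]
pos cm [-1.53 -0.03 13.78] dr [-0.1 -0.2  0.3]
[ 0.48029077 -0.20817145  0.10589352]
```

View pics/s1.png

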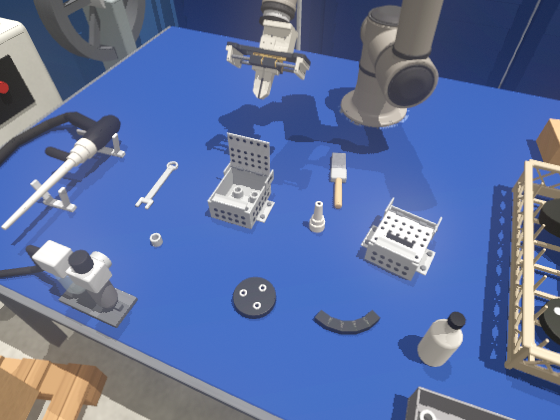

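The tool is tilted behind the upright flap with its fingers shut, and the fingertips are at about (265,92). Everything else is undisturbed. Next I'll approach below the rib.

Request:
step_arm([
  {"delta_pos": [-3, 0, 0.5], "dr": [0, 0, 0], "fingers": 1},
  {"delta_pos": [-3, 0, 4], "dr": [0, 0, 0], "fingers": 1},
  {"delta_pos": [-2.9, 0, 8], "dr": [0, 0, 0], "fingers": 1},
  {"delta_pos": [-2.8, 0, 11.5], "dr": [0, 0, 0], "fingers": 1},
  {"delta_pos": [-2.7, 0, 12.5], "dr": [0, 0, 0], "fingers": 1},
])

```text
time: 2.02
tool_pos: [0.4633, -0.2091, 0.1059]
tool_rot: [-3.138, -0.696, 0.049]
contact_force: [-1.0, 0.2, 0.7]
opening: 0.0006
grip_force: 0.0
```

Run:
```python
from h import *
print(inbasket());a=cur()
for th in(100,95,90,85,80): rel(a,flap(th,.05,40))
import cv2
for n,(r,c) in {"scene":(60,170),"top":(150,260)}.items():
    i=viewer.read_camera(n)[:,:,::-1][r:r+140,c:c+150]
    cv2.imwrite(f"pics/c_{n}.png",cv2.resize(i,None,fx=2.6,fy=2.6,interpolation=2))
cv2.imwrite("pics/c2.png",np.hstack([cv2.imread("pics/c_scene.png"),cv2.imread("pics/c_top.png")]))
```

```text
(array([-0.0908, -0.0002,  0.1059]), np.float64(39.8))
pos cm [ 0.58 -0.01  0.62] dr [-0.4  0.1  0.3]
pos cm [ 0.96 -0.01  0.84] dr [-0.4  0.1  0.3]
pos cm [ 1.31 -0.01  1.09] dr [-0.4  0.1  0.3]
pos cm [ 1.64 -0.    1.38] dr [-0.4  0.1  0.3]
pos cm [1.95 0.   1.69] dr [-0.4  0.1  0.3]
```

View pics/c2.png

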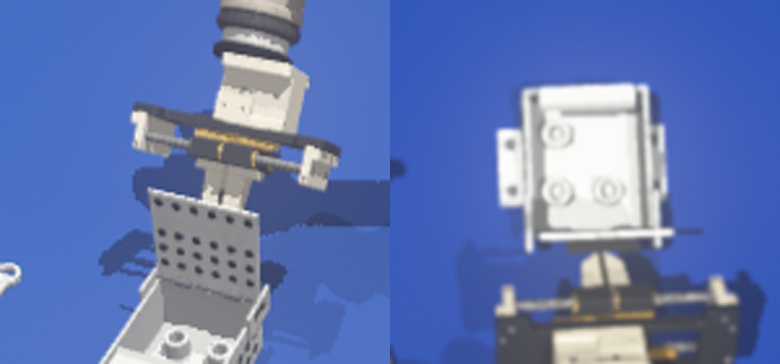

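The fingers are centred just behind the flap, below the rib, with no contact yet. I'll start the push and plan the rows.

Run:
```python
from h import *
a=cur()
for b in [(95,90,86,82,78),(72,66,60,54,48),(42,36,30,24,18),(15,12,9,6,4)]:
    print(b)
    for th in b: 
        q=flap(th,.052,40*min(th,90)/90);rel(a,q)
    a=q
```

```text
(95, 90, 86, 82, 78)
pos cm [ 1.04 -0.03  0.75] dr [-0.4  0.1  0.3]
pos cm [ 1.41 -0.02  1.02] dr [-0.4  0.1  0.3]
pos cm [ 1.68 -0.02  1.22] dr [-0.4 -1.7  0.3]
pos cm [ 1.94 -0.02  1.44] dr [-0.4 -3.5  0.3]
pos cm [ 2.19 -0.01  1.69] dr [-0.4 -5.2  0.3]
(72, 66, 60, 54, 48)
pos cm [ 0.37 -0.    0.36] dr [ 0.  -2.7 -0. ]
pos cm [ 0.69 -0.    0.76] dr [ 0.  -5.3  0. ]
pos cm [ 0.97 -0.    1.18] dr [ 0. -8.  0.]
pos cm [ 1.19 -0.    1.64] dr [  0.  -10.7   0. ]
pos cm [ 1.37 -0.    2.11] dr [  0.  -13.3   0. ]
(42, 36, 30, 24, 18)
pos cm [ 0.23 -0.    0.45] dr [ 0.  -2.7 -0. ]
pos cm [ 0.42 -0.    0.92] dr [-0.  -5.3  0. ]
pos cm [ 0.55 -0.    1.4 ] dr [ 0. -8. -0.]
pos cm [0.62 0.   1.9 ] dr [ -0.  -10.7  -0. ]
pos cm [ 0.65 -0.    2.4 ] dr [ -0.  -13.3  -0. ]
(15, 12, 9, 6, 4)
pos cm [0.05 0.   0.25] dr [ 0.  -1.3  0. ]
pos cm [0.08 0.   0.49] dr [ 0.  -2.7  0. ]
pos cm [0.1  0.   0.74] dr [ 0. -4.  0.]
pos cm [0.11 0.   0.99] dr [ 0.  -5.3  0. ]
pos cm [0.11 0.   1.16] dr [ 0.  -6.2  0. ]
```

Request:
step_arm([
  {"delta_pos": [1.0, 0, 0.7], "dr": [0, 0, 0], "fingers": 1},
  {"delta_pos": [1.4, 0, 1.0], "dr": [0, 0, 0], "fingers": 1},
  {"delta_pos": [1.7, 0, 1.2], "dr": [0, -1.7, 0], "fingers": 1},
  {"delta_pos": [1.9, 0, 1.4], "dr": [0, -3.5, 0], "fingers": 1},
  {"delta_pos": [2.2, 0, 1.7], "dr": [0, -5.2, 0], "fingers": 1},
])

```text
time: 2.75
tool_pos: [0.4903, -0.2087, 0.1094]
tool_rot: [3.14, -0.607, 0.05]
contact_force: [-2.6, 0.8, 0.1]
opening: 0.0004
grip_force: 0.9
```

Request:
step_arm([
  {"delta_pos": [0.4, 0, 0.35], "dr": [0, -2.7, 0], "fingers": 1},
  {"delta_pos": [0.7, 0, 0.75], "dr": [0, -5.3, 0], "fingers": 1},
  {"delta_pos": [1.0, 0, 1.2], "dr": [0, -8, 0], "fingers": 1},
  {"delta_pos": [1.2, 0, 1.65], "dr": [0, -10.7, 0], "fingers": 1},
  {"delta_pos": [1.4, 0, 2.1], "dr": [0, -13.3, 0], "fingers": 1},
])

```text
time: 3.38
tool_pos: [0.5139, -0.2076, 0.1003]
tool_rot: [3.14, -0.374, 0.05]
contact_force: [-2.5, -0.2, 1.8]
opening: 0.0004
grip_force: 1.3
```

Run:
```python
from h import *
print(inbasket());a=cur()
rel(a,flap(48,.052,40*48/90))
for n,(r,c) in {"scene":(60,170),"top":(150,260)}.items():
    i=viewer.read_camera(n)[:,:,::-1][r:r+140,c:c+150]
    cv2.imwrite(f"pics/c_{n}.png",cv2.resize(i,None,fx=2.6,fy=2.6,interpolation=2))
cv2.imwrite("pics/c3.png",np.hstack([cv2.imread("pics/c_scene.png"),cv2.imread("pics/c_top.png")]))
```

```text
(array([-0.0402, -0.0009,  0.1003]), np.float64(21.4))
pos cm [-0.08 -0.09  0.2 ] dr [-0.  -0.1  0.4]
```

View pics/c3.png

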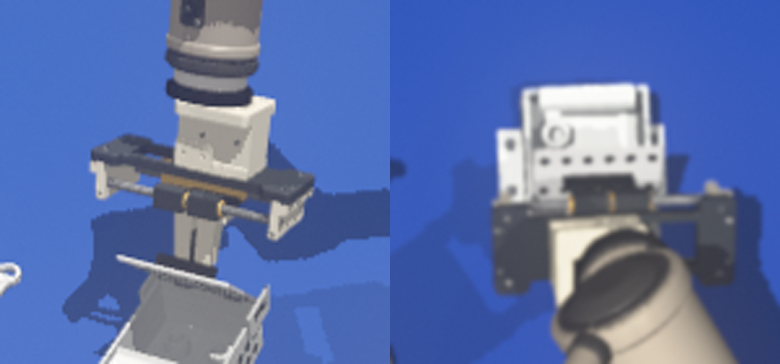

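The flap is following at about 50°. The fingertips are on its outer face, on the hinge side of the black rib, which is at about (195,268) in the left view. The force is about 3 N, so I'll continue.

Request:
step_arm([
  {"delta_pos": [0.2, 0, 0.45], "dr": [0, -2.7, 0], "fingers": 1},
  {"delta_pos": [0.35, 0, 0.9], "dr": [0, -5.3, 0], "fingers": 1},
  {"delta_pos": [0.5, 0, 1.4], "dr": [0, -8, 0], "fingers": 1},
  {"delta_pos": [0.55, 0, 1.9], "dr": [0, -10.7, 0], "fingers": 1},
  {"delta_pos": [0.6, 0, 2.4], "dr": [0, -13.3, 0], "fingers": 1},
])

```text
time: 4.1
tool_pos: [0.5285, -0.2065, 0.0802]
tool_rot: [3.141, -0.145, 0.05]
contact_force: [-0.4, 1.1, 3.8]
opening: 0.0004
grip_force: 1.8
```

Run:
```python
from h import *
print(inbasket());a=cur()
for th in (18,15,12,9,6,3,0): rel(a,flap(th,.052,40*th/90))
```

```text
(array([-0.0255, -0.0005,  0.0802]), np.float64(8.3))
pos cm [-0.02 -0.05  0.21] dr [-0.  -0.3  0.4]
pos cm [ 0.03 -0.04  0.45] dr [-0.  -1.6  0.4]
pos cm [ 0.06 -0.04  0.7 ] dr [-0.  -2.9  0.4]
pos cm [ 0.08 -0.04  0.95] dr [-0.  -4.3  0.4]
pos cm [ 0.09 -0.04  1.2 ] dr [-0.  -5.6  0.4]
pos cm [ 0.08 -0.04  1.45] dr [-0.  -6.9  0.4]
pos cm [ 0.06 -0.04  1.7 ] dr [-0.  -8.3  0.4]
```

Request:
step_arm([
  {"delta_pos": [0.05, 0, 0.4], "dr": [0, -2, 0], "fingers": 1},
  {"delta_pos": [0.1, 0, 0.8], "dr": [0, -4, 0], "fingers": 1},
  {"delta_pos": [0.1, 0, 1.1], "dr": [0, -6, 0], "fingers": 1},
  {"delta_pos": [0.1, 0, 1.4], "dr": [0, -8, 0], "fingers": 1},
  {"delta_pos": [0.1, 0, 1.5], "dr": [0, -8, 0], "fingers": 1},
])

```text
time: 4.72
tool_pos: [0.5318, -0.2064, 0.0646]
tool_rot: [3.141, -0.004, 0.05]
contact_force: [2.1, 0.4, 4.0]
opening: 0.0003
grip_force: 2.2
```

Run:
```python
from h import *
print(inbasket(),robot.observe()["torque"]);rel(cur(),flap(0,.0735,0))
```

```text
(array([-0.0223, -0.0005,  0.0646]), np.float64(0.2)) [ 0.03781835 -0.41330316 -0.00701137]
pos cm [ 2.13 -0.03  0.11] dr [ 0.  -0.2  0.4]
```

Request:
step_arm([
  {"delta_pos": [0, 0, 0.05], "dr": [0, 0, 0], "fingers": 1},
  {"delta_pos": [0, 0, 0.1], "dr": [0, 0, 0], "fingers": 1},
  {"delta_pos": [0, 0, 0.15], "dr": [0, 0, 0], "fingers": 1},
  {"delta_pos": [0, 0, 0.2], "dr": [0, 0, 0], "fingers": 1},
  {"delta_pos": [0, 0, 0.2], "dr": [0, 0, 0], "fingers": 1},
])

```text
time: 5.35
tool_pos: [0.5314, -0.2065, 0.0634]
tool_rot: [3.141, -0.005, 0.049]
contact_force: [3.1, 0.6, 7.8]
opening: 0.0005
grip_force: 3.9
```

Flat: the tip is at z = 63.4 mm with about 8 N down. Now I'll slide forward to the rib while pressing.

Request:
step_arm([
  {"delta_pos": [0.4, 0, 0], "dr": [0, 0, 0], "fingers": 1},
  {"delta_pos": [0.8, 0, 0.02], "dr": [0, 0, 0], "fingers": 1},
  {"delta_pos": [1.2, 0, 0.03], "dr": [0, 0, 0], "fingers": 1},
  {"delta_pos": [1.6, 0, 0.03], "dr": [0, 0, 0], "fingers": 1},
  {"delta_pos": [1.9, 0, 0.03], "dr": [0, 0, 0], "fingers": 1},
])

```text
time: 5.98
tool_pos: [0.5484, -0.2057, 0.0631]
tool_rot: [3.142, -0.0, 0.05]
contact_force: [-5.5, -0.3, 12.0]
opening: 0.0008
grip_force: 6.3
```

Run:
```python
from h import *
print(inbasket());rel(cur(),flap(0,.0735,0))
for n,(r,c) in {"scene":(100,170),"top":(150,260)}.items():
    i=viewer.read_camera(n)[:,:,::-1][r:r+140,c:c+150]
    cv2.imwrite(f"pics/c_{n}.png",cv2.resize(i,None,fx=2.6,fy=2.6,interpolation=2))
cv2.imwrite("pics/c4.png",np.hstack([cv2.imread("pics/c_scene.png"),cv2.imread("pics/c_top.png")]))
```

```text
(array([-0.0056, -0.0005,  0.0631]), np.float64(0.0))
pos cm [ 0.46 -0.04 -0.04] dr [ 0.  -0.   0.4]
```

View pics/c4.png

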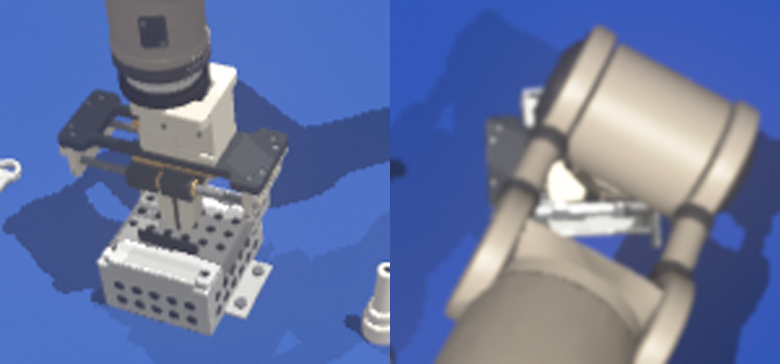

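The flap lies flat with its edge clear of the lip, and the fingers sit just behind the black rib at about (170,240) in the left view. Now I'll push the rib while pressing.

Request:
step_arm([
  {"delta_pos": [0.3, 0, 0], "dr": [0, 0, 0], "fingers": 1},
  {"delta_pos": [0.6, 0, 0], "dr": [0, 0, 0], "fingers": 1},
  {"delta_pos": [0.9, 0, 0], "dr": [0, 0, 0], "fingers": 1},
  {"delta_pos": [1.2, 0, 0], "dr": [0, 0, 0], "fingers": 1},
  {"delta_pos": [1.5, 0, 0], "dr": [0, 0, 0], "fingers": 1},
])

```text
time: 6.7
tool_pos: [0.562, -0.2048, 0.0628]
tool_rot: [-3.141, 0.003, 0.05]
contact_force: [-9.0, -0.4, 13.7]
opening: 0.0004
grip_force: 6.4
```

Request:
step_arm([
  {"delta_pos": [0.2, 0, 0], "dr": [0, 0, 0], "fingers": 1},
  {"delta_pos": [0.4, 0, 0], "dr": [0, 0, 0], "fingers": 1},
  {"delta_pos": [0.6, 0, 0], "dr": [0, 0, 0], "fingers": 1},
  {"delta_pos": [0.8, 0, 0], "dr": [0, 0, 0], "fingers": 1},
  {"delta_pos": [0.8, 0, 0], "dr": [0, 0, 0], "fingers": 1},
])

```text
time: 7.32
tool_pos: [0.5704, -0.2044, 0.0627]
tool_rot: [-3.141, 0.002, 0.05]
contact_force: [-6.6, -0.6, 11.4]
opening: 0.0003
grip_force: 5.7
```

Run:
```python
from h import *
print(inbasket())
```

```text
(array([ 0.0164, -0.0001,  0.0627]), np.float64(-0.1))
```

Request:
step_arm([
  {"delta_pos": [0.1, 0, 0], "dr": [0, 0, 0], "fingers": 1},
  {"delta_pos": [0.2, 0, 0], "dr": [0, 0, 0], "fingers": 1},
  {"delta_pos": [0.3, 0, 0], "dr": [0, 0, 0], "fingers": 1},
  {"delta_pos": [0.4, 0, 0], "dr": [0, 0, 0], "fingers": 1},
  {"delta_pos": [0.4, 0, 0], "dr": [0, 0, 0], "fingers": 1},
])

```text
time: 7.95
tool_pos: [0.572, -0.2041, 0.0622]
tool_rot: [-3.14, 0.007, 0.05]
contact_force: [-15.1, -2.4, 13.9]
opening: 0.0006
grip_force: 9.5
```

Request:
step_arm([
  {"delta_pos": [0.1, 0, 0], "dr": [0, 0, 0], "fingers": 1},
  {"delta_pos": [0.2, 0, 0], "dr": [0, 0, 0], "fingers": 1},
  {"delta_pos": [0.3, 0, 0], "dr": [0, 0, 0], "fingers": 1},
  {"delta_pos": [0.3, 0, 0], "dr": [0, 0, 0], "fingers": 1},
  {"delta_pos": [0.3, 0, 0], "dr": [0, 0, 0], "fingers": 1},
])

```text
time: 8.57
tool_pos: [0.5722, -0.204, 0.0618]
tool_rot: [-3.138, 0.013, 0.05]
contact_force: [-23.5, -3.4, 16.4]
opening: 0.0004
grip_force: 14.6
```

It's against the hard stop: 8 N more moved it only 0.2 mm. I'll unload the push gently, then lift straight off so friction can't drag the flap back.

Request:
step_arm([
  {"delta_pos": [-0.2, 0, -0.1], "dr": [0, 0, 0], "fingers": 1},
  {"delta_pos": [-0.4, 0, -0.25], "dr": [0, 0, 0], "fingers": 1},
  {"delta_pos": [-0.5, 0, -0.5], "dr": [0, 0, 0], "fingers": 1},
  {"delta_pos": [-0.6, 0, -1], "dr": [0, 0, 0], "fingers": 1},
  {"delta_pos": [-0.7, 0, -2], "dr": [0, 0, 0], "fingers": 1},
])

```text
time: 9.2
tool_pos: [0.5718, -0.2038, 0.0818]
tool_rot: [-3.14, -0.001, 0.049]
contact_force: [-0.4, 0.4, 0.8]
opening: 0.0001
grip_force: 0.0
```

Request:
step_arm([
  {"delta_pos": [-1, 0, -4], "dr": [0, 0, 0], "fingers": 1},
  {"delta_pos": [-3, 0, -8], "dr": [0, 0, 0], "fingers": 1},
  {"delta_pos": [-7, 0, -11], "dr": [0, 0, 0], "fingers": 1},
  {"delta_pos": [-11, 0, -14], "dr": [0, 0, 0], "fingers": 1},
  {"delta_pos": [-15, 0, -17], "dr": [0, 0, 0], "fingers": 1},
])

```text
time: 9.82
tool_pos: [0.4217, -0.2116, 0.2538]
tool_rot: [3.14, -0.005, 0.05]
contact_force: [-0.1, -0.2, 0.6]
opening: 0.0005
grip_force: 0.0
```

Run:
```python
from h import *
o=[]
for n,(r,c) in {"scene":(125,170),"top":(150,270)}.items():
    f=viewer.read_camera(n)[:,:,::-1].copy();cv2.imwrite(f"pics/f_{n}.png",f)
    o.append(cv2.resize(f[r:r+125,c:c+125],None,fx=3.2,fy=3.2,interpolation=2))
cv2.imwrite("pics/c5.png",np.hstack(o))
Rb=Rn.from_euler('z',YAW)
for v in(-.03,.03): print("rib top front exp top px",[pix(n,CEN+Rb.apply([.030,v,.0775])).round(1) for n in("scene","top")])
```

```text
rib top front exp top px [array([221.5, 188.7]), array([349.4, 197.5])]
rib top front exp top px [array([244.3, 194.9]), array([323.3, 198.5])]
```

View pics/c5.png

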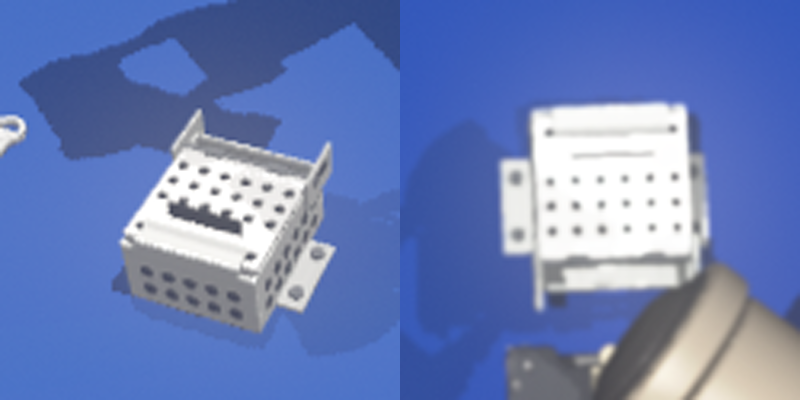

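The flap is shut and stays so after release. The rib is at (223,188)–(245,194) in the scene view, against a predicted home position of (221.5,189)–(244,195). In the top view it is at row 198.4, against 197.5–198.5. The robot is clear.

```bash
python3 -c "
from cell import robot
print(robot.hand_in())"
```

```text
the job is handed in; nothing more can be done
None
```

The open basket's flap is pressed flat, its free edge is home beneath the lip, and it stayed shut after release; the job is handed in with the robot clear.

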